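# Close up a casting mould and hold the curing hood at its balance point

## Robot

A 7-joint arm with a two-finger parallel gripper is mounted at the origin on a cart in front of the work surface, level with it; the furniture and walls round the work are solid. World frame = base frame: x ahead of the robot, y to its left, z up, the work surface at z = 0. Lengths are in m, angles in rad, forces in N, time in s.
With the tool pointing down it reaches from about 0.4 to 0.85 m from the base axis. Payload 6.9 kg.
Tool frame: the origin (TCP) lies between the finger pads, 19 mm behind the fingertips; this is the grasp point; z points along the fingers, y is the line along which they close (so a half turn about z gives the same grasp; the last joint's range is limited). The gripper opens to 85 mm and grips with 20 to 120 N. Pads are 22 mm wide; open, the fingers measure 114 mm over their backs; the gripper's body (76 mm by 85 mm) begins 54 mm behind the grasp point. The pads swing forward as they close: fully open they stand 13 mm farther back than shut.
Start: joints at [-1.23, 0.507, -0.238, 1.5, 0.126, 1.149, -0.155], TCP at [0.145, 0.608, 0.25] pointing down, gripper open.
Joint ranges: [-3.08, 3.08], [-0.24, 2.05], [-1.43, 1.35], [0, 2.5], [-1.52, 4.66], [0.17, 1.96], [-2.89, 2.89]. Speed limits (rad/s): [2.39, 2.39, 3.14, 3.14, 3.14, 3.14, 3.14].

## Interface

Orientations are given as a 3x3 rotation matrix whose columns are the frame's x, y, z axes.
In Python, from plant import robot gives the robot as it stands. Calls block until the motion is done:
- robot.goto(position, orientation): joint-space move of the TCP to a pose.
- robot.line_to(position, rotation=None, feed=0.15, threshold=None): straight line of the TCP; rotation=None keeps the orientation; feed is the mean speed in m/s. With threshold (N) it stops when the force on the tool has changed by that much, and returns True; else False.
- robot.set_joints(angles): joint-space move.
- robot.open() and robot.close_gripper(): open the fingers fully, or close them until they stop; the grip force is fixed at half the most.
- robot.dwell(seconds).
- robot.ik(position, orientation): joint angles nearest the present ones, or None.
- robot.sense(): the state.
- robot.get_image(name): name is "scene" or "top" or "wrist"; returns a dict with "pixels" (420x560x3 uint8, red, green, blue), "camera_matrix" (3x3 intrinsics, pixels), "distortion" ([k1, k2, p1, p2, k3] as OpenCV has them; the pictures are not rectified), "R" (3x3) and "t" (3): a world point X has camera coordinates R X + t. Camera axes: x right, y down, z forward; pixel columns grow to the right and rows downward; lengths in m; the calibration is good to about 2 mm. A picture is of the moment at which its call begins. There is no depth.
A pose or a line that the arm cannot do raises robot.PlanningError and nothing moves.
- robot.sign_off(): hands the job in; it is judged then, once.
Trained networks look in a picture, given as the dict that the camera call returned (one of the last four; its "shot" number tells which), for a name from the list of things; names that differ only in an ending like _2 or _b are one class to them, and where a whole thing is asked for, a point or a joint stands for the part that bears it (a point fixed in the world has none). Each returns a list of dicts, best first, with "p" (0 to 1); they miss things now and then, are a little off and sometimes report something else, mostly with a low value. They report only what shows in the picture. A call takes as long as a camera call. They do not tell look-alikes from the thing itself.
- robot.boxes_of(picture, label): "point" ([x, y, z] in m, in world coordinates, good to about 4 mm: the middle of the surface that is visible of it).
- robot.regions_of(picture, label): "region" (420x560 bool, what is visible of it).
The state is a dict: "time_s": time; "joint_pos": joint angles; "dq": joint speeds; "tau": joint torques, N m; "eef_pos": TCP position; "tool_rot": TCP orientation; "contact_force": force on the tool from outside, world axes, zero at the start; "ft_torque": the same for the moment, N m; "finger_gap": finger opening in m; "grasp_force": force on a finger pad.
Only numpy, scipy, OpenCV 4.12 (cv2) and the standard library are available. Lean on these libraries where they do the work, as an engineer would, in place of code of your own. Each camera call takes 0.05 s, during which the arm holds its last target. There are 200 camera calls.

## Task

Make up the casting mould in the UV curing box: set the blue spacer frame on the base glass between the locating pins, then set the brass-edged cover glass on the spacer; both go fully home, set down rather than dropped. Then take the box's thrown-back hood by its handle, swing it forward to its balance point (about 68 degrees open, where the hole in its ear lines up with the eye of the lid stay) and finish still gripping it there, so that I can slip the stay pin in before it is lowered. Never let the hood fall shut, and leave the wash bottle and the timer where they are.

Things in the scene. Friction and masses are not known exactly. Their poses are not given: they have to be found in the camera images.
- curing_box: white UV curing box fixed on the bench, 190 (x) x 220 (y) mm, dark deck 63 mm above the bench, grey hood hinged at its rear. Origin: centre of its underside. Own x points from the front panel (knob, display, two keys) to the rear, y to its left, z up. A steel lid-stay arm rises outside its right (-y) wall, 113 mm from the middle, to 127 mm above the bench.
- nest (a point): centre of the top of the fixed green base glass (64 mm square), the spacer's seat, 79 mm above the bench, 12 mm above its frame; axes as the box's. Along each edge stand two 5 mm pins, 25 mm either side of the edge's middle, 36 mm from the centre (1.5 mm play each side of a 64 mm plate), 13 mm high above this point, the last 5 mm tapered. Each edge's middle 45 mm is free for fingers.
- spacer: loose blue plastic frame, 64 x 64 x 5 mm with a 38 mm square window, 25 g. Origin: centre of its underside; x, y along its edges (any quarter turn fits). It starts level on the four rubber-tipped posts of an aluminium stand (foot 48 mm square, 30 mm high overall); it overhangs the posts by 10 mm and the foot by 8 mm all round, so fingers can pass below its underside.
- cover: loose cover glass with a brass-coloured edge band, 64 x 64 x 6 mm, 70 g. Origin: centre of its underside; x, y along its edges (any quarter turn fits). It starts on a second stand like the spacer's; in the mould its underside lies 5 mm above the nest point.
- hood_angle (a joint): opening angle of the hood in rad: 0 shut, pi/2 rim plane upright, 1.72 thrown back against its stop, where it rests at the start. Growing angle: the front edge rises and goes to the rear. The hinge is nearly free. The hood (0.5 to 1 kg) balances at 1.184; below that it falls shut, above that it falls back to the stop.
- hinge (a point): middle of the hood's hinge line, 78 mm to the rear of the box's origin and 64 mm above the bench; the hinge axis runs along the box's y. Axes as the box's.
- handle (a point): bow handle on the hood's front face: round steel bar, 10 mm diameter, straight for 78 mm. Origin: middle of the bar. With the hood shut it is 201 mm in front of the hinge line and 26 mm above it, along the box's y. The hood's face is 44 mm from the bar's centre line, towards own +x. It turns with the hood; own -x points away from the hood (upward when the hood is upright).
- ear_hole (a point): hole in the steel ear on the outside of the hood's right wall, 54 mm from the hinge line; moves with the hood.
- stay_eye (a point): eye at the free upper end of the lid stay, fixed; the ear hole is beside it (about 10 mm to its left) when the hood is at its balance point.
- wash_bottle: white squeeze bottle, 60 mm diameter, 166 mm high, loose, standing at the back right; bystander. Origin: centre of its underside.
- bench_timer: small white timer, 34 x 68 x 55 mm, loose, between the box and the stack of tip boxes; bystander. Origin: centre of its underside.
- hood: the hood itself: grey painted shell, 150 deep, 190 wide, 51 high, with lamp tubes inside and a ballast housing on top. Origin: middle of the hinge line. Shut, its axes are the box's; it turns about its y.
Things that resemble listed ones, but are neither listed nor needed, are in the scene too. Leave any green look-alike of the spacer alone.

How it is judged:
By the outcome, as a careful person would: the job done as asked, in the order asked, and still so for the second after the job is handed in, while the arm keeps its last pose, push and grip.
It also fails if it takes over 64 s, if anything falls off the work surface, if the arm or the gripper's body presses on something with over 40 N, if the wrist force passes 120 N, or if a joint passes its speed limit or range.

## Working session

There is one attempt and no reset: what is moved stays moved. The work goes in short steps, each a Python script; the robot and the scene stay as the last script left them, time stands still between calls to the robot, and variables do not carry over. Pictures are saved under pics/ and viewed, at most 10 in all, crops included, and the job is handed in when it is done.

```bash
ls; mkdir -p pics; cat > h.py <<'E'
import numpy as np, cv2
from plant import robot
def save(p,n): cv2.imwrite('pics/'+n,p["pixels"][:,:,::-1])
def proj(p,X):
    r,_=cv2.Rodrigues(np.array(p["R"],float))
    return cv2.projectPoints(np.array(X,float).reshape(-1,3),r,np.array(p["t"],float),np.array(p["camera_matrix"],float),np.array(p["distortion"],float))[0][:,0]
def ray(p,uv,z):
    n=cv2.undistortPoints(np.array(uv,float).reshape(-1,1,2),np.array(p["camera_matrix"],float),np.array(p["distortion"],float))[:,0]
    R=np.array(p["R"],float);t=np.array(p["t"],float)
    c=-R.T@t; d=np.c_[n,np.ones(len(n))]@R
    return c+d*((z-c[2])/d[:,2])[:,None]
E
python3 - <<'E'
from h import *
s=robot.get_image("scene");t=robot.get_image("top")
save(s,'s0.png');save(t,'t0.png')
for n,p in(('s',s),('t',t)):
  for l in["curing_box","spacer","cover","handle","hood","wash_bottle","bench_timer","ear_hole"]:
    try: print(n,l,[(np.round(d["point"],3).tolist(),round(d["p"],2),proj(p,d["point"])[0].round().tolist()) for d in robot.boxes_of(p,l)])
    except Exception as e: print(n,l,e)
print(robot.sense())
E
```

```text
pics
s curing_box [([0.46, 0.224, 0.067], 0.94, [204.0, 170.0]), ([0.475, 0.276, 0.144], 0.72, [198.0, 138.0])]
s spacer [([0.464, -0.065, 0.005], 0.85, [255.0, 244.0]), ([0.42, -0.187, 0.04], 0.61, [265.0, 270.0]), ([0.461, 0.224, 0.07], 0.5, [204.0, 170.0]), ([0.436, -0.335, 0.032], 0.38, [309.0, 316.0])]
s cover [([0.434, -0.335, 0.032], 0.84, [308.0, 316.0]), ([0.415, -0.185, 0.037], 0.19, [262.0, 272.0])]
s handle [([0.476, 0.279, 0.143], 0.89, [198.0, 138.0])]
s hood [([0.462, 0.223, 0.067], 0.24, [204.0, 170.0])]
s wash_bottle [([0.615, -0.324, 0.083], 0.67, [376.0, 261.0]), ([0.553, -0.133, 0.037], 0.3, [300.0, 237.0])]
s bench_timer [([0.552, -0.133, 0.038], 0.66, [300.0, 237.0])]
s ear_hole [([0.471, 0.281, 0.144], 0.79, [196.0, 138.0])]
t curing_box [([0.464, 0.199, 0.063], 0.92, [176.0, 224.0])]
t spacer [([0.466, -0.066, 0.005], 0.92, [282.0, 238.0]), ([0.476, 0.272, 0.144], 0.72, [139.0, 209.0]), ([0.417, -0.178, 0.037], 0.67, [325.0, 260.0])]
t cover [([0.434, -0.33, 0.036], 0.71, [386.0, 260.0]), ([0.548, -0.12, 0.052], 0.67, [307.0, 205.0])]
t handle []
t hood [([0.4
[... 394 characters left out ...]
-0.15479646]), 'dq': array([ 0.00043178, -0.00213364, -0.00104551, -0.00105455, -0.0011441 ,
       -0.00084629,  0.00205317]), 'tau': array([ 7.59457453e-04, -6.20343661e+01, -2.18421288e+00, -2.49962997e+01,
        1.38038237e-02,  2.26709395e-03,  2.01913451e-06]), 'eef_pos': array([0.14542948, 0.60783637, 0.25000776]), 'tool_rot': array([[-9.72557492e-01,  2.32662684e-01,  1.03843485e-05],
       [ 2.32662685e-01,  9.72557492e-01,  1.82541726e-05],
       [-5.85231113e-06,  2.01692827e-05, -1.00000000e+00]]), 'contact_force': array([-0.57019685, -0.53201261, -0.11285009]), 'ft_torque': array([ 0.02482143, -0.05082796,  0.01121519]), 'grasp_force': 0.0, 'finger_gap': 0.08539293640323421}
```

View pics/s0.png

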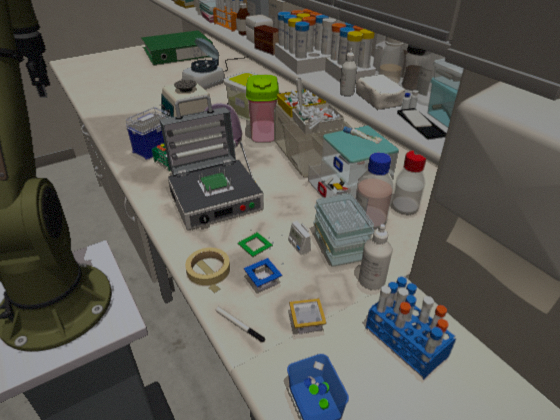

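View pics/t0.png

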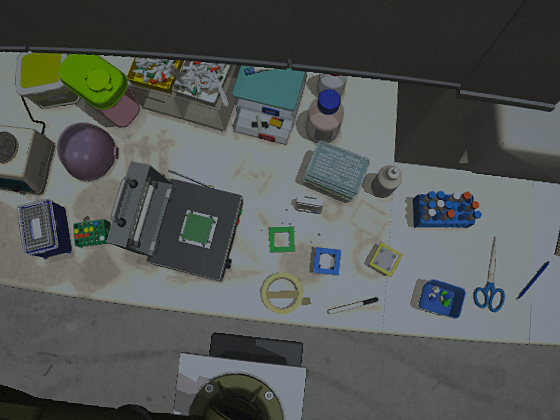

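The scene view shows the box at about (215,185) with its hood thrown back to the left. The blue spacer is at (263,273), the cover at (308,316), and the green look-alike at (255,244) is on the bench. In the top view the nest is at (198,228), the spacer at (326,261), the cover at (385,259), and the box front faces right (world -y). Next I'll take close wrist pictures.

```bash
cat >> h.py <<'E'
def down(yaw):
    # tool z down, tool y at angle yaw (world) 
    y=np.array([np.cos(yaw),np.sin(yaw),0]);z=np.array([0,0,-1.]);return np.c_[np.cross(y,z),y,z]
def rect(p,mask,z):
    """square fit of mask's outline on plane z: centre, angle mod 90deg, sizes"""
    c=max(cv2.findContours(mask.astype(np.uint8),cv2.RETR_EXTERNAL,cv2.CHAIN_APPROX_NONE)[0],key=cv2.contourArea)
    P=ray(p,c[:,0].astype(float),z)[:,:2]
    (cx,cy),(w,h),a=cv2.minAreaRect((P*1000).astype(np.float32))
    return np.array([cx,cy]).round(1),np.round([w,h],1),round((a+45)%90-45,1)
def hsv(p,lo,hi): return cv2.inRange(cv2.cvtColor(p["pixels"],cv2.COLOR_RGB2HSV),lo,hi)
E
python3 - <<'E'
from h import *
import pickle
t=robot.get_image("top")
m=hsv(t,(45,80,40),(85,255,255)); w=np.zeros_like(m); w[200:250,170:225]=1; print('nest',rect(t,m*w,.079))
m=hsv(t,(100,120,60),(130,255,255)); w=np.zeros_like(m); w[240:285,300:350]=1; print('spacer',rect(t,m*w,.035))
for d in robot.regions_of(t,"cover"): print('cover',d["p"],rect(t,d["region"],.036))
for d in robot.regions_of(t,"curing_box"): print('box',d["p"],rect(t,d["region"],.063))
e=robot.sense()["eef_pos"]
robot.line_to([e[0],e[1],.42])
P={}
for n,xy in(('nest',(.47,.18)),('spacer',(.418,-.18)),('cover',(.434,-.332))):
    robot.goto([xy[0],xy[1],.40 if n=='nest' else .3],down(np.pi/2))
    P[n]=robot.get_image("wrist"); print(n,robot.sense()["joint_pos"].round(2))
    for l in (['cover'] if n=='cover' else ['spacer'] if n=='spacer' else ['curing_box','handle']):
        for d in robot.regions_of(P[n],l): print(n,l,round(d["p"],2),rect(P[n],d["region"],{'nest':.063,'spacer':.035,'cover':.036}[n]))
pickle.dump(P,open('w.pkl','wb'))
cv2.imwrite('pics/w0.png',cv2.resize(np.hstack([P[n]["pixels"] for n in P])[:,:,::-1],None,fx=.47,fy=.47,interpolation=cv2.INTER_AREA))
print(robot.sense()["time_s"])
E
```

```text
nest (array([456.8, 141.4]), array([63.7, 63.8]), -7.8)
spacer (array([ 416.7, -181.7]), array([63.5, 63.3]), -0.7)
cover 0.82 (array([ 435.7, -329. ]), array([64.5, 67.7]), -24.5)
box 0.61 (array([469.3, 203.8]), array([338.1, 232.1]), -11.7)
nest [-0.45  0.22  0.04  1.53 -0.01  1.39  1.17]
nest curing_box 0.72 (array([501. , 212.7]), array([332. , 287.2]), -7.7)
nest handle 0.91 (array([515.5, 302.8]), array([150.9, 285.4]), -7.6)
spacer [ 0.09  0.21  0.33  1.84 -0.07  1.11  2.01]
spacer spacer 0.83 (array([ 415.9, -181.5]), array([64.8, 63.7]), 0.1)
spacer spacer 0.63 (array([453.4, -72.8]), array([62.7, 60.4]), 7.9)
cover [ 0.33  0.36  0.4   1.63 -0.15  1.18  2.34]
cover cover 0.82 (array([ 434.9, -327.3]), array([63.9, 65.9]), -23.1)
6.6917
```

View pics/w0.png

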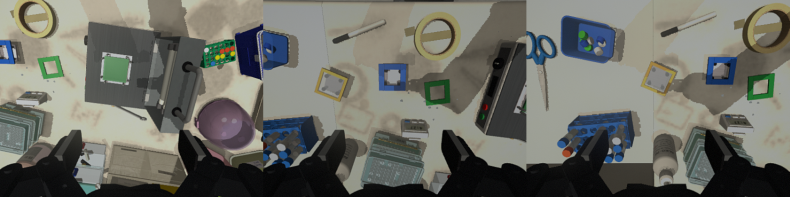

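The strip shows the nest glass in the left panel at about (117,68), with the hood and its handle end at (180,95). The spacer is in the middle panel at (393,77), and the cover in the right panel at (657,77). Top and wrist estimates agree to about 1–2 mm, so I'll pick the spacer.

```bash
python3 - <<'E'
from h import *
import pickle
P=pickle.load(open('w.pkl','rb'))
p=P['nest'];m=hsv(p,(45,80,40),(85,255,255)); w=np.zeros_like(m); w[90:200,190:300]=1; print('nest w',rect(p,m*w,.079))
x,y=.4163,-.1816
Y=0.0
robot.goto([x,y,.15],down(Y)); print(robot.sense()["joint_pos"].round(2))
p=robot.get_image("wrist");m=hsv(p,(100,120,50),(130,255,255));n,L,st,c=cv2.connectedComponentsWithStats(m)
# component nearest to the expected projection
uv=proj(p,[x+.028,y,.035])[0]; print(uv)
best=None
for i in range(1,n):
    if st[i,4]>400:
        r=rect(p,L==i,.035); print(r)
        if abs(r[1][0]-64)<5 and abs(r[1][1]-64)<5: best=r
save(p,'w1.png')
if best is not None and np.hypot(*(best[0]/1000-[x,y]))<.005:
    x,y=best[0]/1000; Y=np.radians(best[2])
print(x,y,Y)
robot.line_to([x,y,.07],down(Y))
print('hit',robot.line_to([x,y,.038],feed=.04,threshold=8))
robot.close_gripper(); s=robot.sense(); print(s["eef_pos"],s["finger_gap"],s["grasp_force"],s["contact_force"])
robot.line_to([x,y,.2],feed=.12); s=robot.sense(); print(s["finger_gap"],s["grasp_force"],s["contact_force"],s["time_s"])
p=robot.get_image("wrist");save(p,'w2.png')
E
python3 -c "
import cv2,numpy as np
cv2.imwrite('pics/w12.png',cv2.resize(np.hstack([cv2.imread('pics/w1.png'),cv2.imread('pics/w2.png')]),None,fx=.7,fy=.7))"
```

```text
nest w (array([456.8, 142.8]), array([62.4, 62.8]), -7.5)
[-0.12  0.45  0.68  2.08 -0.41  0.75  0.82]
[316.09056588 210.58646715]
(array([ 416.5, -180.6]), array([63.3, 63.2]), -0.1)
0.4165 -0.18059999999999998 -0.0017453292519943296
hit False
[ 0.41663818 -0.18066066  0.03874745] 0.06176314601718014 62.673572301864624 [-1.72169115  0.5106113  10.24454906]
0.061799043564876435 65.05216240882874 [ 0.72351825  0.19747231 -0.52466755] 11.5917
```

View pics/w12.png

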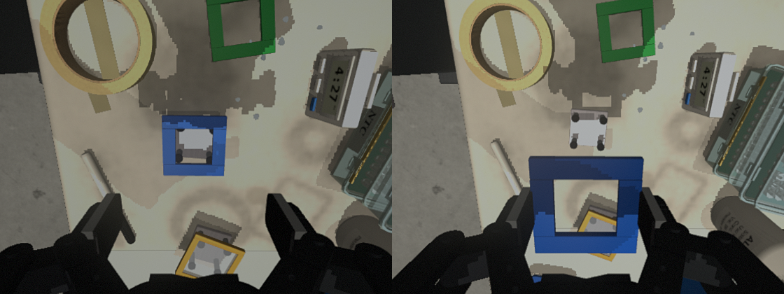

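Left panel: the spacer is on its stand at about (195,145) in the panel. Right panel: it is held squarely between the pads at (585,205) and the stand is empty. I'll measure its pose in the hand and then place it.

```bash
cat >> h.py <<'E'
def held(p,m,size=.064):
    """PnP of the held plate's top face outline: pose in TCP frame"""
    c=max(cv2.findContours(m,cv2.RETR_EXTERNAL,cv2.CHAIN_APPROX_NONE)[0],key=cv2.contourArea)
    q=cv2.approxPolyDP(c,.06*cv2.arcLength(c,True),True)[:,0].astype(float)
    q=np.array(cv2.boxPoints(cv2.minAreaRect(c))) if len(q)!=4 else q
    h=size/2;O=np.array([[-h,h,0],[h,h,0],[h,-h,0],[-h,-h,0]])
    if cv2.contourArea(q.astype(np.float32),True)<0: q=q[::-1].copy()
    _,rv,tv=cv2.solvePnP(O,q,np.array(p["camera_matrix"],float),np.array(p["distortion"],float),flags=cv2.SOLVEPNP_IPPE_SQUARE)
    Rc,_=cv2.Rodrigues(rv);R=np.array(p["R"],float);t=np.array(p["t"],float)
    X=R.T@(tv[:,0]-t); s=robot.sense(); T=s["tool_rot"]
    return q,T.T@(X-s["eef_pos"]),T.T@R.T@Rc
E
python3 - <<'E'
from h import *
p=robot.get_image("wrist");m=hsv(p,(100,120,50),(130,255,255))
m[:,:170]=0;m[:200]=0;m[370:]=0
q,X,R=held(p,m);print(q.tolist(),X.round(4));print(R.round(3)); save(p,'w3.png')
E
```

```text
[[347.0, 361.0], [205.0, 360.0], [207.0, 243.0], [358.0, 227.0]] [-0.0061  0.0014  0.0104]
[[ 0.036 -0.998 -0.043]
 [-0.989 -0.042  0.14 ]
 [-0.142  0.037 -0.989]]
```

```bash
python3 - <<'E'
from h import *
p=robot.get_image("wrist"); s=robot.sense();T=s["tool_rot"];h=.032
for dz in (.0037,.0087):
    O=np.array([[-h,h,dz],[h,h,dz],[h,-h,dz],[-h,-h,dz]]); print(dz,proj(p,s["eef_pos"]+O@T.T).round().tolist())
im=p["pixels"].copy()
for dz,c in((.0037,(255,255,0)),(.0087,(255,0,0))):
    O=np.array([[-h,h,dz],[h,h,dz],[h,-h,dz],[-h,-h,dz]]); cv2.polylines(im,[proj(p,s["eef_pos"]+O@T.T).round().astype(int)],True,c,1)
cv2.imwrite('pics/w4.png',cv2.resize(im[200:400,150:410],None,fx=3,fy=3,interpolation=cv2.INTER_NEAREST)[:,:,::-1])
E
```

```text
0.0037 [[351.0, 363.0], [362.0, 225.0], [194.0, 225.0], [205.0, 362.0]]
0.0087 [[349.0, 354.0], [359.0, 221.0], [197.0, 221.0], [207.0, 354.0]]
```

View pics/w4.png

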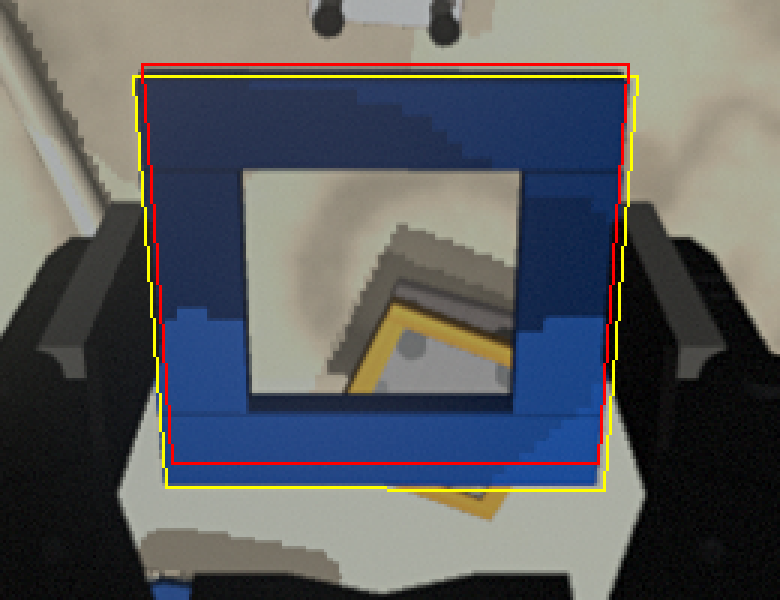

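The overlay matches the model: the plate is centred, with its underside about 9 mm below the TCP. Now a nearer look at the nest, then placing.

```bash
cat >> h.py <<'E'
def look_nest(c,A,z=.22,back=.07):
    d=np.array([np.cos(A+np.pi/2),np.sin(A+np.pi/2)])
    robot.goto([c[0]-back*d[0],c[1]-back*d[1],z],down(A))
    p=robot.get_image("wrist");uv=proj(p,[c[0],c[1],.079])[0].astype(int)
    m=hsv(p,(45,80,40),(85,255,255));w=np.zeros_like(m);w[max(0,uv[1]-70):uv[1]+70,max(0,uv[0]-80):uv[0]+80]=1
    m=cv2.morphologyEx(m*w,cv2.MORPH_CLOSE,np.ones((5,5)))
    return p,uv,rect(p,m,.079)
def place(c,A,zhome,h):
    """zhome: height of the seat, h: TCP above the plate's underside"""
    robot.goto([*c,zhome+h+.05],down(A)); robot.line_to([*c,.079+.016+h],feed=.1)
    hit=robot.line_to([*c,zhome+h-.004],feed=.03,threshold=7)
    s=robot.sense();print('hit',hit,'z-home',s["eef_pos"][2]-zhome-h,s["contact_force"].round(1),s["eef_pos"].round(4),s["time_s"])
    return hit
E
python3 - <<'E'
from h import *
A=np.radians(-7.6)
p,uv,r=look_nest(np.array([.4568,.142]),A);print(uv,r);save(p,'n1.png')
c=r[0]/1000
if abs(c-[.4568,.142]).max()<.003 and abs(r[1]-64).max()<3: print('use wrist'); c=(c*2+[.4568,.142])/3
else: c=np.array([.4568,.142])
print(c); place(c,A,.079,.0090); save(robot.get_image("wrist"),'n2.png')
E
python3 -c "
import cv2,numpy as np
cv2.imwrite('pics/n12.png',cv2.resize(np.hstack([cv2.imread('pics/n1.png'),cv2.imread('pics/n2.png')]),None,fx=.7,fy=.7))"
```

```text
[277 104] (array([457. , 142.8]), array([62.5, 62.9]), -7.6)
use wrist
[0.45693333 0.14253333]
hit True z-home 0.0039010507198587122 [-2.5  1.1 11.6] [0.4573 0.1427 0.0919] 14.2667
```

View pics/n12.png

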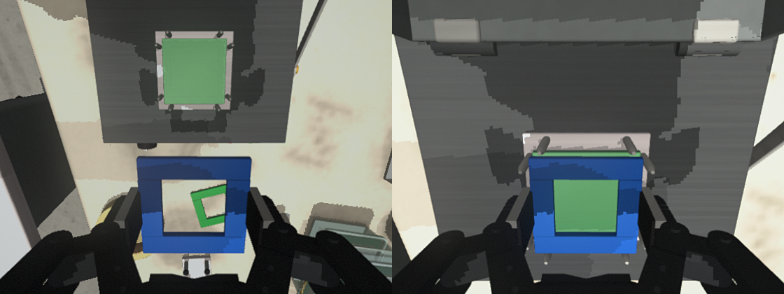

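Left panel: the nest is clear at (194,70). Right panel: the spacer is between the pins at (585,205), stopped about 3–4 mm above home. The side force points to -x, so I'll back up slightly and search with small offsets.

```bash
cat > search.py <<'E'
from h import *
def search(c,A,zh,h,offs,tol=.0015,th=7):
    for dx,dy,da in offs:
        q=c+np.array([dx,dy])/1000; z=robot.sense()["eef_pos"][2]
        robot.line_to([*q,zh+h+.009],down(A+np.radians(da)),feed=.05)
        hit=robot.line_to([*q,zh+h-.004],feed=.025,threshold=th); s=robot.sense()
        dz=s["eef_pos"][2]-zh-h; print((dx,dy,da),hit,'dz %.1f'%(dz*1e3),s["contact_force"].round(1),((s["eef_pos"][:2]-q)*1e3).round(1),round(s["time_s"],1))
        if dz<tol: return True
    return False
E
python3 - <<'E'
from search import *
print(search(np.array([.4569,.1425]),np.radians(-7.6),.079,.009,[(-1,.5,0),(-1,-.7,0),(0,-1.2,0),(.8,-.8,0)]))
E
```

```text
(-1, 0.5, 0) True dz 4.2 [-3.2  0.4 11.7] [0.5 0. ] 14.9
(-1, -0.7, 0) True dz 4.2 [-1.6 -0.   9.4] [0.3 0.2] 15.5
(0, -1.2, 0) True dz 3.9 [-2.6  0.3  9.7] [0.3 0.4] 16.1
(0.8, -0.8, 0) True dz 3.2 [ 0.4  0.2 -3.4] [-0.1  0.1] 16.7
False
```

Every offset stops at the same height (TCP about 92 mm, or 25 mm above the frame). The fingertips must reach about 25 mm past the TCP at this opening, so they are landing on the frame. I'll put the spacer back on its stand and regrip about 6 mm higher.

```bash
python3 - <<'E'
from search import *
A=np.radians(-7.6)
e=robot.sense()["eef_pos"]
robot.line_to([e[0],e[1],.16],feed=.2)
x,y=.4165,-.1806
robot.goto([x,y,.06],down(0)); print(robot.line_to([x,y,.036],feed=.03,threshold=5),robot.sense()["eef_pos"])
z=robot.sense()["eef_pos"][2]
robot.open(); robot.line_to([x,y,.0457],feed=.05)
p=robot.get_image("wrist");m=hsv(p,(100,120,50),(130,255,255));m[:,:170]=0;m[:,400:]=0;m[370:]=0;print(rect(p,m,.035))
robot.close_gripper();s=robot.sense();print(s["eef_pos"],s["finger_gap"],s["contact_force"])
robot.line_to([x,y,.16],feed=.2)
h=s["eef_pos"][2]-.030
p=robot.get_image("wrist"); s=robot.sense();T=s["tool_rot"];k=.032;im=p["pixels"].copy()
O=np.array([[-k,k,h-.005],[k,k,h-.005],[k,-k,h-.005],[-k,-k,h-.005]]); cv2.polylines(im,[proj(p,s["eef_pos"]+O@T.T).round().astype(int)],True,(255,255,0),1)
cv2.imwrite('pics/g1.png',cv2.resize(im[180:400,130:430],None,fx=2,fy=2,interpolation=cv2.INTER_NEAREST)[:,:,::-1])
print('h',h,s["time_s"])
E
```

```text
True [ 0.41646137 -0.18041481  0.03883688]
(array([ 415.7, -180. ]), array([63.9, 63.2]), -0.1)
[ 0.41654424 -0.18056029  0.04646268] 0.06040483959701087 [-2.31242744  2.14079869 14.53378257]
h 0.016462675159311713 20.9917
```

View pics/g1.png

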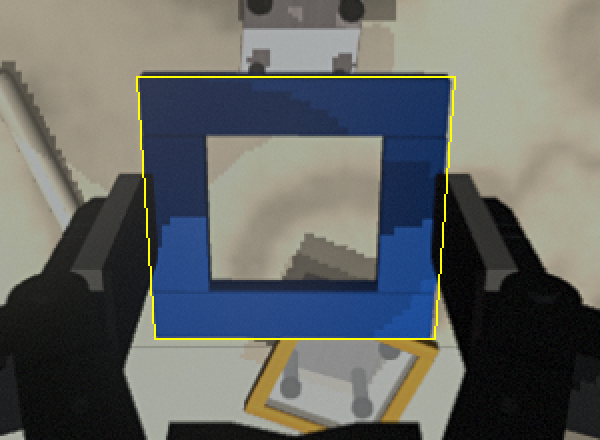

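The spacer is held squarely and the outline matches. Placing it again with h = 16.5 mm.

```bash
python3 - <<'E'
from search import *
A=np.radians(-7.6);c=np.array([.4569,.1422]);h=.0165
robot.goto([*c,.17],down(A))
if search(c,A,.079,h,[(0,0,0),(0,-1,0),(1,0,0),(-1,0,0)],tol=.0012):
    robot.dwell(.1);robot.open();print('released')
    e=robot.sense()["eef_pos"];robot.line_to([e[0],e[1],.16],feed=.15)
    p=robot.get_image("wrist");m=hsv(p,(100,120,50),(130,255,255));m[370:]=0;print(rect(p,m,.084));save(p,'n3.png')
print(robot.sense()["time_s"])
E
```

```text
(0, 0, 0) True dz 0.3 [-1.2  0.3  7.7] [0.1 0.1] 24.1
released
(array([456.2, 142.1]), array([64. , 63.6]), -7.7)
25.2
```

The spacer is home (dz 0.3 mm, the 64 mm fit holds at z = 84 mm). Now the cover.

```bash
python3 - <<'E'
from search import *
x,y,Y=.4351,-.3275,np.radians(-23.5)
robot.goto([x,y,.15],down(Y))
p=robot.get_image("wrist")
m=hsv(p,(14,90,60),(32,255,255));uv=proj(p,[x,y,.036])[0].astype(int);w=np.zeros_like(m);w[max(0,uv[1]-75):uv[1]+75,max(0,uv[0]-75):uv[0]+75]=1
m=cv2.morphologyEx(m*w,cv2.MORPH_CLOSE,np.ones((5,5)))
r=rect(p,m,.036);print(uv,r,[rect(p,d["region"],.036) for d in robot.regions_of(p,"cover")[:1]]);save(p,'c0.png')
if abs(r[1]-64.5).max()<2.5 and abs(r[0]/1000-[x,y]).max()<.005 and abs(r[2]+23.5)<4:
    x,y=r[0]/1000;Y=np.radians(r[2])
    robot.line_to([x,y,.07],down(Y)); print(robot.line_to([x,y,.0455],feed=.06,threshold=8))
    robot.close_gripper();s=robot.sense();print(s["eef_pos"],s["finger_gap"],s["contact_force"])
    robot.line_to([x,y,.17],feed=.2);h=s["eef_pos"][2]-.030
    p=robot.get_image("wrist"); s=robot.sense();T=s["tool_rot"];k=.032;im=p["pixels"].copy()
    O=np.array([[-k,k,h-.006],[k,k,h-.006],[k,-k,h-.006],[-k,-k,h-.006]]); cv2.polylines(im,[proj(p,s["eef_pos"]+O@T.T).round().astype(int)],True,(255,0,0),1)
    a=cv2.resize(im[180:400,130:430],None,fx=1.3,fy=1.3); n3=cv2.resize(cv2.imread('pics/n3.png')[:,:,::-1],(390,286))
    cv2.imwrite('pics/c1.png',np.hstack([a,n3])[:,:,::-1]); print('h',h,s["finger_gap"],s["time_s"])
E
```

```text
[277 213] (array([ 435.6, -326.8]), array([63.1, 64. ]), -23.3) [(array([ 435. , -327.2]), array([65.5, 64.4]), -23.6)]
False
[ 0.43568814 -0.32701002  0.04654455] 0.06112447190856385 [-1.64884873  1.98602403  9.1450856 ]
h 0.01654454505716016 0.06069341937624354 29.4583
```

View pics/c1.png

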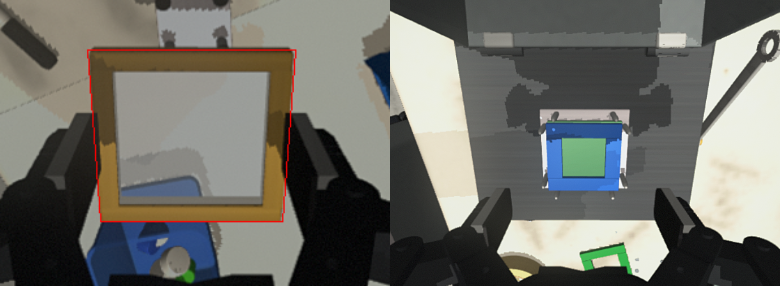

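Left: the cover is held squarely (outline matches). Right: the spacer sits between the pins at (583,155). Placing the cover, then photographing the handle.

```bash
python3 - <<'E'
from search import *
import pickle
A=np.radians(-7.7);c=np.array([.4564,.1420]);h=.0165
robot.goto([*c,.17],down(A))
if search(c,A,.084,h,[(0,0,0),(0,-1,0),(1,0,0),(-1,0,0)],tol=.0012):
    robot.dwell(.1);robot.open();print('released')
    e=robot.sense()["eef_pos"];robot.line_to([e[0],e[1],.16],feed=.15)
    p=robot.get_image("wrist");m=hsv(p,(14,90,60),(32,255,255));m[370:]=0;print('cover',rect(p,m,.090))
    robot.line_to([e[0],e[1],.40],feed=.3)
    d=np.array([np.cos(A+np.pi/2),np.sin(A+np.pi/2)])
    robot.goto([*(c+.06*d),.40],down(A))
    p=robot.get_image("wrist");save(p,'hd.png');pickle.dump(p,open('hd.pkl','wb'))
    for D in robot.boxes_of(p,"handle"): print(D["p"],D["point"],proj(p,D["point"]))
    for D in robot.regions_of(p,"curing_box"): print('box',rect(p,D["region"],.063))
    print(e)
print(robot.sense()["time_s"])
E
```

```text
(0, 0, 0) True dz 0.1 [-1.2  1.2  8.7] [0.1 0.1] 33.0
released
cover (array([455.7, 142.3]), array([63.8, 64.1]), -7.6)
0.85 [0.4757, 0.2861, 0.2141] [[279.29486186  85.65139071]]
0.64 [0.5546, -0.1068, 0.0474] [[359.62423454 338.44125999]]
box (array([466.8, 192.1]), array([271.8, 283.5]), -5.9)
[0.4561219  0.14214735 0.10005383]
35.475
```

View pics/hd.png

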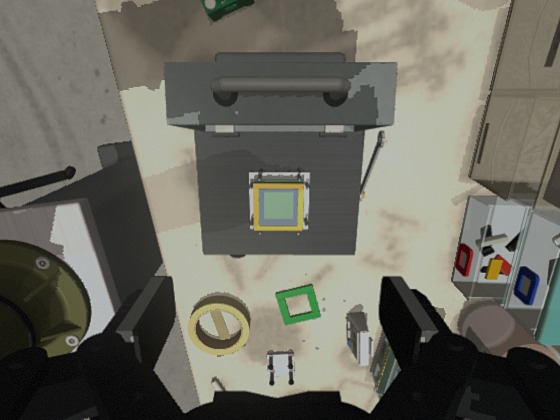

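The cover is home (dz 0.1 mm). The picture shows the handle bar along row ~86, columns 213–350, middle (281,86), and the deck's front corners at (204,254) and (354,256). I'll compute the handle two ways.

```bash
python3 - <<'E'
from h import *
import pickle
p=pickle.load(open('hd.pkl','rb'))
f=ray(p,[(204,254),(354,256)],.063)[:,:2];print('front corners',f,np.linalg.norm(f[0]-f[1]))
v=f[1]-f[0];print(np.degrees(np.arctan2(v[1],v[0])))
A=np.radians(-7.7);bx=np.array([-np.sin(A),np.cos(A)]);by=np.array([-np.cos(A),-np.sin(A)])
o=f.mean(0)+.095*bx;hg=o+.078*bx
print('origin',o,'hinge',hg,'nest in box',[(np.array([.456,.1421])-o)@bx,(np.array([.456,.1421])-o)@by])
print('handle pred',hg+.0556*bx,'seen',ray(p,[(281,86),(213,86),(350,86)],.259)[:,:2])
g=cv2.cvtColor(p["pixels"],cv2.COLOR_RGB2GRAY);print(g[70:105,281].tolist())
E
```

```text
front corners [[0.34194838 0.07757646]
 [0.55228931 0.04708068]] 0.2125401157535291
-8.24941339532257
origin [0.45984753 0.15647197] hinge [0.47029845 0.23376866] nest in box [np.float64(-0.014757899187106552), np.float64(0.0018871922299278985)]
handle pred [0.47774808 0.28886733] seen [[0.47660445 0.28539423]
 [0.42982043 0.29149622]
 [0.52400605 0.27910771]]
[77, 77, 77, 75, 76, 79, 75, 77, 84, 88, 91, 96, 101, 108, 104, 99, 91, 88, 81, 73, 68, 58, 59, 64, 63, 63, 62, 72, 80, 78, 77, 77, 78, 80, 78]
```

```bash
cat > hood.py <<'E'
from h import *
A=np.radians(-7.7);BX=np.array([-np.sin(A),np.cos(A),0]);F=-BX;Z=np.array([0,0,1.])
OFF=.010
def pose(hg,th,sgn,extra=0.):
    """TCP pose for hood angle th; TCP OFF outward of the bar"""
    c,s=np.cos(th),np.sin(th);out=F*c+Z*s;up=-F*s+Z*c
    z=-out;y=sgn*up;R=np.c_[np.cross(y,z),y,z]
    return hg+.201*out+.026*up+(OFF+extra)*out,R
E
python3 - <<'E'
from hood import *
hg=np.array([.470,.2329,.064])
ok={}
for sg in(1,-1):
    q=[robot.ik(*pose(hg,th,sg,e)) for th,e in[(1.72,.08),(1.72,0),(1.45,0),(1.184,0)]]
    print(sg,[None if a is None else np.round(a,2).tolist() for a in q]); ok[sg]=all(a is not None for a in q) and np.abs(q[0]-robot.sense()["joint_pos"]).max()
print(ok)
sg=min((s for s in ok if ok[s]),key=lambda s:ok[s])
robot.goto(*pose(hg,1.72,sg,.08)); 
print(robot.line_to(pose(hg,1.72,sg)[0],feed=.1,threshold=8)); s=robot.sense();print(s["eef_pos"],s["contact_force"])
robot.close_gripper();s=robot.sense();print(sg,s["eef_pos"],s["finger_gap"],s["grasp_force"],s["contact_force"],s["time_s"])
save(robot.get_image("scene"),'s1.png');t=robot.get_image("top");save(t,'t1.png')
E
```

```text
1 [[-0.97, 0.44, 0.49, 1.41, -0.08, 1.43, 0.95], [-0.96, 0.48, 0.48, 1.57, -0.1, 1.23, 0.96], [-0.8, 0.32, 0.5, 1.78, -0.3, 1.04, 1.26], [-0.63, 0.28, 0.61, 1.96, -0.66, 0.99, 1.77]]
-1 [[-1.3, 0.69, 1.3, 1.41, -0.51, 1.55, -1.75], [-1.3, 0.73, 1.26, 1.58, -0.56, 1.38, -1.69], [-1.21, 0.55, 1.25, 1.78, -0.69, 1.23, -1.46], [-0.98, 0.45, 1.19, 1.96, -0.88, 1.21, -1.1]]
{1: np.float64(1.233661185423007), -1: np.float64(1.4604782936755827)}
False
[0.47798108 0.28963851 0.26940559] [ 0.68231354 -0.68706853 -0.08152083]
1 [0.47751367 0.28816798 0.2691929 ] 0.007515653848964237 58.87509226799011 [-2.7141244  -4.17444626  5.79101826] 38.2667
```

The bar is gripped (gap 7.5 mm, padded) and the hood is against its stop. The sensed TCP moves the hinge estimate 1.5 mm forward. Now I'll swing it.

```bash
python3 - <<'E'
from hood import *
hg=np.array([.470,.2329,.064]);s=robot.sense()
hg=hg+((s["eef_pos"]-pose(hg,1.72,1)[0])@BX)*BX; print(hg)
for th in np.linspace(1.72,1.184,8)[1:]:
    P,R=pose(hg,th,1); hit=robot.line_to(P,R,feed=.06); s=robot.sense()
    print(round(th,3),((s["eef_pos"]-P)*1e3).round(1),s["contact_force"].round(1),s["ft_torque"].round(2),round(s["finger_gap"],4))
    if np.abs(s["contact_force"]).max()>30: break
robot.dwell(.3)
p=robot.get_image("scene");save(p,'s2.png');s=robot.sense();print(s["contact_force"],s["time_s"])
for l in("ear_hole","handle"):
  print(l,[(d["p"],d["point"]) for d in robot.boxes_of(p,l)][:1])
t=robot.get_image("top");save(t,'t2.png')
# expected ear hole / stay eye
eye=hg-.113*np.r_[-np.cos(A),-np.sin(A),0]; print(eye,proj(p,eye+[0,0,.06]),proj(t,eye+[0,0,.06]))
a=cv2.resize(p["pixels"][90:230,130:290],(480,420),interpolation=cv2.INTER_CUBIC); b=cv2.resize(t["pixels"][150:270,110:220],(320,420))
cv2.imwrite('pics/f.png',np.hstack([a,b])[:,:,::-1])
E
```

```text
[0.46982782 0.23162654 0.064     ]
1.643 [0.1 0.5 0.3] [-0.1  2.3  2.1] [ 0.43  0.01 -0.05] 0.0074
1.567 [0.1 0.6 0.3] [-1.1  3.4  5.8] [ 0.4   0.23 -0.02] 0.0073
1.49 [0.2 0.7 0.3] [-1.4  2.2  6.2] [0.27 0.4  0.07] 0.0073
1.414 [0.2 0.4 0.4] [-2.2  1.   7.8] [0.21 0.44 0.08] 0.0072
1.337 [0.2 0.2 0.4] [-2.2 -0.3  9.4] [0.13 0.56 0.17] 0.0072
1.261 [ 0.2 -0.1  0.3] [-3.3 -1.1 10.3] [-0.02  0.63  0.22] 0.0073
1.184 [ 0.2 -0.4  0.3] [-4.1 -2.8 11.4] [-0.08  0.71  0.31] 0.0079
[-3.43837459 -2.33475147 11.74269129] 41.7083
ear_hole [(0.55, [0.4657, 0.2318, 0.1581])]
handle [(0.94, [0.4674, 0.2299, 0.1552])]
[0.58180892 0.2164861  0.064     ] [[240.9906307  142.85937748]] [[170.72282311 170.34873668]]
```

View pics/f.png

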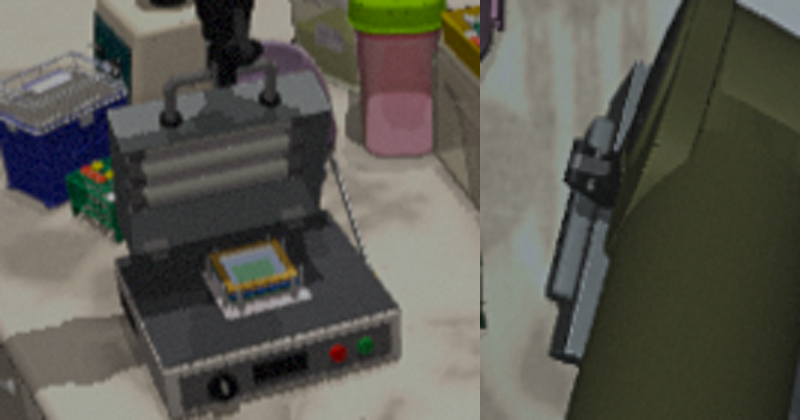

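```bash
python3 - <<'E'
from h import *
p=robot.sense();print(p["eef_pos"],p["finger_gap"],p["grasp_force"],p["time_s"]);print(robot.sign_off())
E
```

```text
[0.46265493 0.1769483  0.26967836] 0.007198758017535361 59.783231019973755 41.8583
the job is handed in; nothing more can be done
None
```

The job is handed in at 41.9 s: spacer and cover glass were both set down fully home (within 0.3 mm), and the hood is still gripped at about 1.184 rad, though that angle comes from the arm's position, as I couldn't see the ear hole against the stay eye.

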